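# Run the detector head round the goniometer's curved rod to its stop ring

## Robot

A 6-joint arm with a two-finger parallel gripper is mounted at the origin on the work surface. World frame = base frame: x ahead of the robot, y to its left, z up, the work surface at z = 0. Lengths are in m, angles in rad, forces in N, time in s.
With the tool pointing down it reaches from about 0.425 to 0.925 m from the base axis. Payload 12.5 kg.
Tool frame: the origin (TCP) lies at the very end of the fingers, on their centre line; the grasp point (between the pads) lies arm.tcp_to_grasp behind it (arm.tcp_to_grasp is the distance from the TCP to the grasp point, in m); z points along the fingers, y is the direction in which the jaws open and shut (so a half turn about z gives the same grasp; the last joint's range is limited). The gripper opens to 85 mm and grips with 20 to 120 N. Pads are 22 mm wide; open, the fingers measure 114 mm over their backs; the gripper's body (76 mm by 85 mm) begins 54 mm behind the grasp point. The pads swing forward as they close: fully open they stand 13 mm farther back than shut.
Start: joints at [1.183, 0.491, 1.559, -0, 1.092, -0.106], TCP at [0.174, 0.6, 0.231] pointing down, gripper open.
Joint ranges: [-3.1, 3.1], [-0.84, 2.19], [0.05, 2.79], [-1.13, 4.28], [0.06, 2.93], [-2.69, 2.69]. Speed limits (rad/s): [2.22, 2.22, 2.79, 3.14, 3.14, 3.14].

## Interface

Orientations are given as a unit quaternion [x, y, z, w].
In Python, from cell import arm, cams, workorder gives the robot as it stands.
- The arm moves only by the shell command python3 -m pendant 'ROWS' [FORCE]. ROWS is JSON, a list of rows, each an object with "angular": the turn, a rotation vector about the tool's x, y, z in degrees, a list of three; "dp": the shift along the tool's x, y, z in m, a list of three; "fingers": the opening in per cent of the stroke, from 0 (shut) to 100 (fully open). In form: [{"angular": [ax, ay, az], "dp": [x, y, z], "fingers": fingers}, ...]. A call has exactly 5 rows; each row shifts and turns the commanded pose from where the row before left it, along the tool's axes as they then stand; what a row does not reach is not made up. A row lasts 1/12 s, in which the tool goes at most 41.7 mm and 7.16 degrees, less where a joint would pass 70% of its speed; a pose out of reach is approached as far as the arm can. A call with a gripper value outside its range is refused whole. The fingers move at their own pace and stop on an object; FORCE is the grip in N (left out, the last holds). Time passes only in rows, so rows that do not move let the fingers close, or fill a call up. It gives the time, the measured TCP pose, the force and the opening at its end, in the units of the state.
- arm.get_state(): the state, without advancing time (a new reading comes with each control period).
- cams.snapshot(name): name is "side" or "top" or "wrist"; returns (picture, depth): 480x640x3 uint8, red, green, blue; 480x640 float32, m along the optical axis (not along the pixel's ray), 0 where there is no reading.
- cams.calibration(name): a dict with "K" (3x3 intrinsics, pixels), "pose" (4x4, takes a point from camera to world coordinates); the wrist camera has in their place "tool_from_camera" (4x4, takes a point from camera to tool coordinates, whose origin is the TCP and whose axes are the flange's). Camera axes: x right, y down, z forward; pixel columns grow to the right and rows downward; lengths in m; the calibration is good to about 2 mm. The wrist camera is an equidistant fisheye: a pixel r from the principal point sees the ray r / f radians off the axis. A picture is of the moment at which its call begins: read the wrist's pose just before it. calibration takes no time and is no camera call.
- workorder.sign_off(): hands the job in, once; it reports no verdict.
The state is a dict: "time": time; "joint_positions": joint angles; "qvel": joint speeds; "effort": joint torques, N m; "ee_pos": TCP position; "tool_rot": TCP orientation; "wrist_force": force on the tool from outside, world axes, zero at the start; "ft_torque": the same for the moment, N m; "grip_width": opening from 0.0 (shut) to 1.0 (fully open).
Only numpy, scipy, OpenCV 4.12 (cv2) and the standard library are available. Lean on these libraries where they do the work, as an engineer would, in place of code of your own. Each camera call takes 0.05 s, during which the arm holds its last target. There are 200 camera calls.

## Task

Pick up the detector head (the one with the round bore and the snout), thread it on to the free end of the curved guide rod with its snout facing the glass flow cell, and slide it round the bend until it presses gently against the stop ring. The ring marks a set angle and is only lightly clamped, so never force the head on the rod or shove the ring along; leave the head resting on the rod against the ring, let go, and disturb nothing else.

Things in the scene. Friction and masses are not known exactly. Their poses are not given: they have to be found in the camera images.
- stand: Fixed stand, base plate 230 x 270 x 12 mm. Origin on the table under the centre of the rod's bend, which is the flow cell's axis (54 mm wide, top 139 mm high). A rigid steel rod, 12 mm thick, about 140 mm up, follows an arc of radius about 130 mm about it: by angle from the stand's +x, counterclockwise from above, free end at -45 deg, root at +45 deg in a 30 mm wide post 146 mm tall.
- rod_end (a point): Rod's centre line at its free end (the round tip reaches 6 mm farther). The rod was bent by hand: the end is up to 6 mm above or below nominal, and between it and the ring the rod strays smoothly from the ideal arc, by up to 5 mm up or down and 7 mm sideways, and up to 0.15 rad in heading and slope: follow it by feel.
- stop (a point): Centre of the stop ring (dark steel, 22 mm across, 12 mm long) on the rod's centre line; its place on the rod differs each time, between about 11 and 29 deg in the stand's frame. Held by friction only: it slips if pushed along the rod with more than about 7 N; a push of 3 to 5 N seats the head.
- stop_ring: The same stop ring as a body. Its origin is NOT on the ring but at the centre of the bend, at rod height: use stop for the ring's place.
- head: Detector head, 0.2 to 0.33 kg, standing upright. Origin: centre of its underside, z up. Block 36 x 36 x 40 mm; above it a steel bush 30 mm across, 20 mm long, 15 mm bore through along x (1.5 mm play all round on the rod); on top a square grip post 18 x 18 mm, from 70 to 112 mm above the origin, to grip from above. A round snout sticks out 12 mm from the block's +y side.
- bore (a point): Centre of the head's bore, 55 mm above its underside; axes as the head's, x along the bore. Threaded on the free end moving along the head's +x, its +y side faces the flow cell. Seated, it is about 17 mm from the ring's centre. The head is bottom-heavy and hangs upright on the rod. Its bush is easily scored: keep what the rod does to it under 10 N.
- snout (a point): Centre of the snout's end (18 mm across), 30 mm to the head's +y and 22 mm above its underside. About 100 mm, seen from above, from the flow cell's axis when the head sits rightly on the rod.
- blank: a dummy block, head-shaped and of the same size (post, 36 mm block) but with a solid 30 mm cube instead of the round bush: no bore, no snout. Bystander; origin at the centre of its underside
- amber_jar: amber jar, 60 mm across, 90 mm tall, blue cap. Bystander
- beaker: glass beaker, 64 mm across, 75 mm tall. Bystander
- wrench: 150 mm wrench lying on the table. Bystander
- screwdriver: 170 mm screwdriver lying on the table. Bystander
- ferrule_ring: loose steel ring lying flat, 36 mm across, 12 mm high. Bystander
- vial: small capped vial, 24 mm across, 45 mm tall. Bystander

How it is judged:
On the way, in this order (a step that is already met when the one before it is completed fails the run):
1. the head is threaded on the free end of the rod, the rod's end inside or through its bore (distance between bore and rod_end below 0.012 m and x of snout in the frame of stand below 0.085 m and height (world z) of head above 0.06 m).
2. the head has been slid round the bend and presses on the stop ring with more than 2 N (contact force between head and stop_ring above 2 N and distance between bore and stop below 0.02 m), for 0.2 s.
At the end, for the whole second after the job is handed in: The head hangs at rest on the rod, off the table, upright within 0.25 rad, snout end within 108 mm of the flow cell's axis, bore centre within 20 mm of the stop ring's centre (under about 3 mm of gap), and the ring within 3 mm of where it was (distance between bore and stop below 0.02 m and horizontal distance between snout and stand below 0.108 m and angle between head's own z axis and vertical below 0.25 rad and height (world z) of head above 0.06 m and linear speed of head below 0.02 m/s and distance of stop from where it was at the start of the episode below 0.003 m); the robot touches nothing.
It fails at once if the head is forced on the rod or stand (more than 11 N between them) (contact force between head and stand above 11 N).
It fails at once if the stop ring is shoved along by more than 3 mm (distance of stop from where it was at the start of the episode above 0.003 m).
It fails at once if the robot pushes on the stand, rod or ring itself (more than 5 N) (contact force between any of the fingers, the arm and stand above 5 N).
It fails at once if a bystander is moved by more than 20 mm (distance of any of blank, amber_jar, beaker, wrench, screwdriver, ferrule_ring, vial from where it was at the start of the episode above 0.02 m).
It also fails if it takes over 72 s, if anything falls off the work surface, if the arm or the gripper's body presses on something with over 40 N, if the wrist force passes 120 N, or if a joint passes its speed limit or range.

## Working session

There is one attempt and no reset: what is moved stays moved. The work goes in short steps, Python scripts to look and compute and a shell command to move; the robot and the scene stay as the last step left them, time stands still between calls to the robot, and variables do not carry over. Pictures are saved under pics/ and viewed, about 8 in all and at most 12, crops included, and the job is handed in when it is done.

```bash
mkdir -p pics; ls; python3 - <<'E'
from cell import arm,cams
import cv2,numpy as np
print(arm.get_state(), arm.tcp_to_grasp)
for n in("top","side"):
    p,d=cams.snapshot(n);np.savez(f"/tmp/{n}.npz",p=p,d=d)
    cv2.imwrite(f"pics/{n}0.png",p[:,:,::-1]);c=cams.calibration(n);print(n,c["K"],c["pose"])
c=cams.calibration("wrist");print(c)
E
```

```text
pics
{'time': 0.0, 'joint_positions': array([ 1.18339256e+00,  4.91569658e-01,  1.55947715e+00,  1.37718629e-06,
        1.09170227e+00, -1.05587705e-01]), 'qvel': array([-6.69933943e-04,  9.66677823e-04, -1.78991469e-04, -6.04392945e-04,
        2.74458481e-05, -7.57058009e-04]), 'effort': array([ 2.63612628e-04, -6.18442369e+01, -2.61603981e+01, -2.97025815e-05,
        3.93978742e-03, -2.50517751e-06]), 'ee_pos': array([0.1736925 , 0.60013095, 0.23071193]), 'tool_rot': array([ 1.40442493e-01,  9.90088669e-01, -5.60585162e-04, -1.41680158e-04]), 'wrist_force': array([-0.71417357,  0.07920722, -0.00417291]), 'ft_torque': array([-0.04220324,  0.02334414, -0.00560464]), 'grip_width': 0.9975844339392486} 0.0187
top [[518.26103738   0.         321.14837269]
 [  0.         518.26103738 236.57474829]
 [  0.           0.           1.        ]] [[-0.00177228 -0.99830182  0.05822666  0.54741887]
 [-0.99994384  0.00237756  0.01032767 -0.02574767]
 [-0.01044857 -0.05820508 -0.99824997  1.18043591]
 [ 0.          0.          0.          1.        ]]
side [[483.2958733    0.         314.80720832]
 [  0.         483.2958733  240.6427248 ]
 [  0.           0.           1.        ]] [[-0.98344056 -0.11427455  0.1406627   0.49175461]
 [-0.18121313  0.60914958 -0.77207422  0.79826025]
 [ 0.00254381 -0.78477903 -0.61977045  0.75210462]
 [ 0.          0.          0.          1.        ]]
{'K': array([[371.64829954,   0.        , 317.79951841],
       [  0.        , 371.64829954, 234.51221072],
       [  0.        ,   0.        ,   1.        ]]), 'tool_from_camera': array([[-8.00288606e-05, -9.59711060e-01, -2.80988744e-01,
         7.02434762e-02],
       [ 9.99999447e-01,  2.17951484e-04, -1.02922011e-03,
         1.03339087e-03],
       [ 1.04899584e-03, -2.80988671e-01,  9.59710512e-01,
        -1.42242453e-01],
       [ 0.00000000e+00,  0.00000000e+00,  0.00000000e+00,
         1.00000000e+00]])}
```

View pics/top0.png

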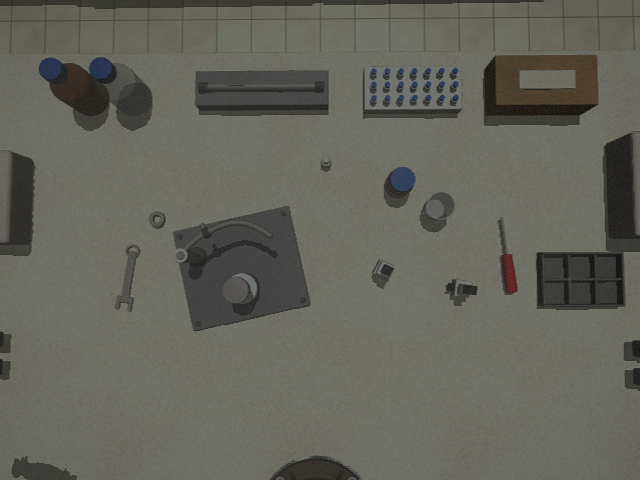

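View pics/side0.png

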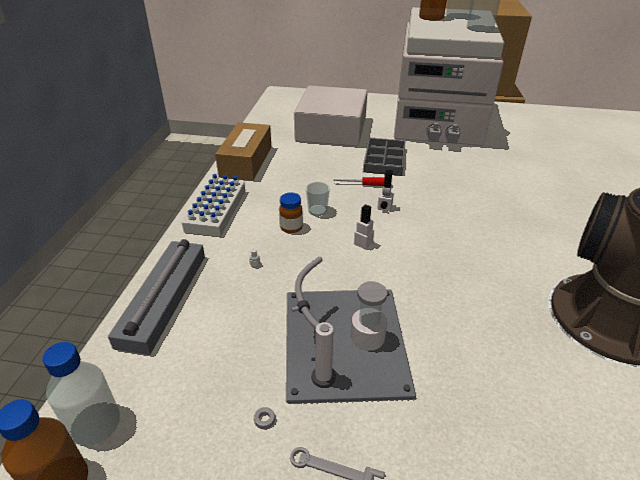

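Top: the stand is around (240,270), with the rod running from post (182,256) over ring (205,230) to free end (271,235). The head candidates are (383,268) and (460,288), and the one at (460,288) seems to have the snout. I'll zoom in on both.

```bash
cat > h.py <<'E'
import numpy as np,cv2
from cell import arm,cams
def cal(n): c=cams.calibration(n);return c["K"],c["pose"]
def pts(n,d):
    K,P=cal(n);v,u=np.mgrid[:480,:640]
    c=np.stack([(u-K[0,2])/K[0,0]*d,(v-K[1,2])/K[1,1]*d,d],-1)
    return c@P[:3,:3].T+P[:3,3]
def plane(n,u,v,z):
    K,P=cal(n);r=P[:3,:3]@np.array([(u-K[0,2])/K[0,0],(v-K[1,2])/K[1,1],1]);return P[:3,3]+r*(z-P[2,3])/r[2]
E
python3 - <<'E'
from h import *
T=np.load("/tmp/top.npz");S=np.load("/tmp/side.npz")
c=lambda p,x,y,w,h:cv2.resize(p[y:y+h,x:x+w],(400,300),interpolation=cv2.INTER_CUBIC)
a=np.vstack([np.hstack([c(T['p'],160,200,160,120),c(T['p'],355,235,136,102)]),np.hstack([c(S['p'],270,245,160,120),c(S['p'],330,160,112,84)])])
a=cv2.convertScaleAbs(a,alpha=1.5)
cv2.imwrite("pics/m1.png",a[:,:,::-1])
X=pts("top",T['d'])
for (u,v) in [(271,235),(260,228),(240,223),(220,224),(205,230),(182,256),(237,291),(176,234),(288,208),(309,304),(194,328)]:print(u,v,X[v,u].round(4))
E
```

```text
271 235 [0.6113 0.0856 0.1437]
260 228 [0.6252 0.1074 0.1468]
240 223 [0.6355 0.1479 0.1448]
220 224 [0.6336 0.188  0.1451]
205 230 [0.6215 0.2178 0.1463]
182 256 [0.5694 0.262  0.151 ]
237 291 [0.4993 0.1538 0.1397]
176 234 [0.6223 0.3158 0.0099]
288 208 [0.6809 0.0615 0.01  ]
309 304 [0.4643 0.0138 0.0126]
194 328 [0.4112 0.2712 0.0138]
```

View pics/m1.png

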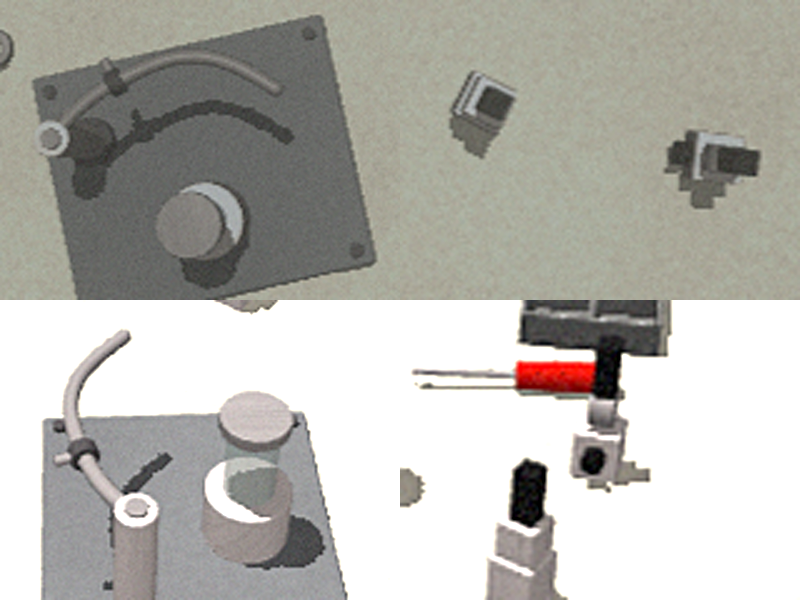

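The right-hand one is the head: bush in crop 2, dark snout towards +y. Left is the blank. Next I'll fit the head pose and the rod line from depth.

```bash
python3 - <<'E'
from h import *
T=np.load("/tmp/top.npz");X=pts("top",T['d']);z=X[...,2];R=X.reshape(-1,3)
v,u=np.mgrid[:480,:640]
hm=(u>435)&(u<490)&(v>268)&(v<305)
for lo,hi in[(.1,.125),(.055,.08),(.03,.05),(.01,.03)]:
    m=hm&(z>lo)&(z<hi)
    if m.sum()>3:
        P=X[m];r=cv2.minAreaRect((P[:,:2]*1000).astype(np.float32));print(lo,m.sum(),P.mean(0).round(4),r)
S=np.load("/tmp/side.npz");Y=pts("side",S['d'])
vm=(u>365)&(u<400)&(v>165)&(v<215)
g=S['p'].max(2)
for nm,m in [("sidepost",vm&(Y[...,2]>.075)&(Y[...,2]<.12)),("snout",vm&(g<60)&(Y[...,2]<.04)&(Y[...,2]>.008))]:
    P=Y[m];print(nm,m.sum(),P.mean(0).round(4),np.median(P,0).round(4),P[:,:2].min(0),P[:,:2].max(0), u[m].mean(),v[m].mean())
# stand
m=(abs(z-.139)<.006)&(u>215)&(u<262)&(v>270)&(v<315);e=cv2.minEnclosingCircle((X[m][:,:2]*1000).astype(np.float32));print("cell",m.sum(),X[m].mean(0),e)
c=np.array(e[0])/1000
r=np.hypot(X[...,0]-c[0],X[...,1]-c[1]);a=np.degrees(np.arctan2(X[...,1]-c[1],X[...,0]-c[0]))
rm=(r>.11)&(r<.16)&(z>.125)&(z<.165)&(u<300)
for s in range(-40,64,4):
    k=rm&(a>=s)&(a<s+4)
    if k.sum():print(s+2,k.sum(),"r",r[k].mean().round(4),r[k].min().round(4),r[k].max().round(4),"ztop",np.percentile(z[k],80).round(4),z[k].mean().round(4))
print("end",a[rm].min())
E
```

```text
0.1 91 [ 0.5004 -0.3229  0.1116] ((500.1189880371094, -323.9480285644531), (18.5703125, 17.611286163330078), 81.74119567871094)
0.055 58 [ 0.5013 -0.3151  0.0661] ((500.25640869140625, -322.959716796875), (27.270217895507812, 19.84391212463379), 82.53695678710938)
0.03 188 [ 0.5012 -0.3176  0.0389] ((500.7731018066406, -318.1175842285156), (48.9803466796875, 35.856258392333984), 82.70306396484375)
0.01 51 [ 0.5028 -0.3018  0.0234] ((503.04925537109375, -301.6334228515625), (14.104791641235352, 35.7069206237793), 82.30867004394531)
sidepost 162 [ 0.5122 -0.2655  0.0998] [ 0.5056 -0.3129  0.1018] [ 0.4920057  -0.33220064] [ 0.54310547 -0.13625159] 381.65432098765433 186.90740740740742
snout 216 [ 0.5176 -0.4575  0.0199] [ 0.5129 -0.498   0.0196] [ 0.47036492 -0.50570654] [ 0.57081939 -0.28890454] 382.6759259259259 175.86111111111111
cell 566 [0.50196856 0.15686637 0.13964885] ((502.0772399902344, 157.4540252685547), 27.045806884765625)
-34 17 r 0.1302 0.1252 0.1352 ztop 0.1439 0.1427
-30 28 r 0.1301 0.1241 0.1358 ztop 0.1451 0.1433
-26 27 r 0.1306 0.1245 0.1363 ztop 0.1451 0.143
-22 29
[... 362 characters left out ...]
p 0.1435 0.1419
10 28 r 0.1334 0.1276 0.1396 ztop 0.1446 0.1425
14 30 r 0.132 0.1263 0.138 ztop 0.1452 0.1431
18 27 r 0.1302 0.1249 0.1365 ztop 0.1448 0.1428
22 25 r 0.1296 0.1243 0.1352 ztop 0.144 0.1428
26 66 r 0.1329 0.1191 0.1511 ztop 0.1491 0.1446
30 40 r 0.131 0.119 0.1501 ztop 0.1486 0.1457
34 26 r 0.129 0.1237 0.1343 ztop 0.1468 0.1442
38 27 r 0.1288 0.1235 0.1346 ztop 0.1459 0.1442
42 29 r 0.1289 0.1237 0.1358 ztop 0.1468 0.1447
46 28 r 0.1287 0.1234 0.135 ztop 0.1459 0.1444
50 34 r 0.1282 0.1215 0.135 ztop 0.1465 0.1428
54 69 r 0.1271 0.1156 0.1425 ztop 0.148 0.1441
58 70 r 0.128 0.1144 0.1437 ztop 0.1489 0.1465
62 51 r 0.1277 0.1159 0.1415 ztop 0.1481 0.1452
end -34.98302513247281
```

```bash
for i in 1 2 3; do python3 -m pendant '[{"angular":[0,0,0],"dp":[-0.0306,-0.0155,-0.0066],"fingers":100},{"angular":[0,0,0],"dp":[-0.0306,-0.0155,-0.0066],"fingers":100},{"angular":[0,0,0],"dp":[-0.0306,-0.0155,-0.0066],"fingers":100},{"angular":[0,0,0],"dp":[-0.0306,-0.0155,-0.0066],"fingers":100},{"angular":[0,0,0],"dp":[-0.0306,-0.0155,-0.0066],"fingers":100}]' ; done
for i in 1 2 3; do python3 -m pendant '[{"angular":[0,0,0],"dp":[-0.0074,-0.0377,0],"fingers":100},{"angular":[0,0,0],"dp":[-0.0074,-0.0377,0],"fingers":100},{"angular":[0,0,0],"dp":[-0.0074,-0.0377,0],"fingers":100},{"angular":[0,0,0],"dp":[-0.0074,-0.0377,0],"fingers":100},{"angular":[0,0,0],"dp":[-0.0074,-0.0377,0],"fingers":100}]' ; done
```

```text
time: 0.52
ee_pos: [0.3, 0.4821, 0.2643]
tool_rot: [0.14, 0.99, -0.0, -0.0]
wrist_force: [-0.3, 1.3, 0.5]
grip_width: 1.002
time: 0.93
ee_pos: [0.4255, 0.3649, 0.2975]
tool_rot: [0.14, 0.99, -0.0, -0.0]
wrist_force: [-0.9, 0.1, 0.2]
grip_width: 0.997
time: 1.35
ee_pos: [0.551, 0.2479, 0.3304]
tool_rot: [0.14, 0.99, -0.0, -0.0]
wrist_force: [0.4, 0.4, -0.0]
grip_width: 0.999
time: 1.77
ee_pos: [0.5325, 0.0564, 0.3301]
tool_rot: [0.14, 0.99, 0.0, -0.0]
wrist_force: [1.0, -0.5, 0.1]
grip_width: 1.004
time: 2.18
ee_pos: [0.5156, -0.1351, 0.3302]
tool_rot: [0.14, 0.99, 0.0, -0.0]
wrist_force: [1.1, -0.1, 0.4]
grip_width: 1.0
time: 2.6
ee_pos: [0.4987, -0.3265, 0.33]
tool_rot: [0.14, 0.99, 0.0, -0.0]
wrist_force: [1.7, 0.8, -0.4]
grip_width: 1.0
```

```bash
for i in 1 2 3 4 5; do python3 -m pendant '[{"angular":[0,0,6.85],"dp":[0,0,0.004],"fingers":100},{"angular":[0,0,6.85],"dp":[0,0,0.004],"fingers":100},{"angular":[0,0,6.85],"dp":[0,0,0.004],"fingers":100},{"angular":[0,0,6.85],"dp":[0,0,0.004],"fingers":100},{"angular":[0,0,6.85],"dp":[0,0,0.004],"fingers":100}]' ; done
python3 - <<'E'
from h import *
from scipy.spatial.transform import Rotation as R
s=arm.get_state();print(s['ee_pos'],R.from_quat(s['tool_rot']).as_matrix().round(4).tolist(),s['joint_positions'])
p,d=cams.snapshot("wrist");np.savez("/tmp/w1.npz",p=p,d=d,pos=s['ee_pos'],q=s['tool_rot']);cv2.imwrite("pics/w1.png",p[:,:,::-1])
E
```

```text
time: 3.02
ee_pos: [0.4992, -0.3247, 0.3096]
tool_rot: [0.429, 0.904, 0.0, -0.0]
wrist_force: [0.8, 0.7, 0.2]
grip_width: 0.999
time: 3.43
ee_pos: [0.4993, -0.3246, 0.2897]
tool_rot: [0.675, 0.737, 0.0, -0.0]
wrist_force: [-0.2, 1.5, -0.1]
grip_width: 0.999
time: 3.85
ee_pos: [0.4993, -0.3246, 0.2697]
tool_rot: [0.863, 0.506, -0.0, -0.0]
wrist_force: [-0.5, 0.7, -0.3]
grip_width: 1.003
time: 4.27
ee_pos: [0.4993, -0.3246, 0.2497]
tool_rot: [0.973, 0.229, -0.0, -0.0]
wrist_force: [-0.7, -0.1, 0.3]
grip_width: 1.0
time: 4.68
ee_pos: [0.4993, -0.3246, 0.2297]
tool_rot: [0.998, -0.067, -0.0, -0.0]
wrist_force: [0.1, -0.3, 0.8]
grip_width: 1.0
[ 0.4992631  -0.32456775  0.22972599] [[0.9909, -0.1346, -0.0005], [-0.1346, -0.9909, 0.0005], [-0.0006, -0.0004, -1.0]] [-6.87356022e-01  4.50658395e-01  1.63527715e+00  6.02739679e-05
  1.05637729e+00  1.01838599e+00]
```

View pics/w1.png

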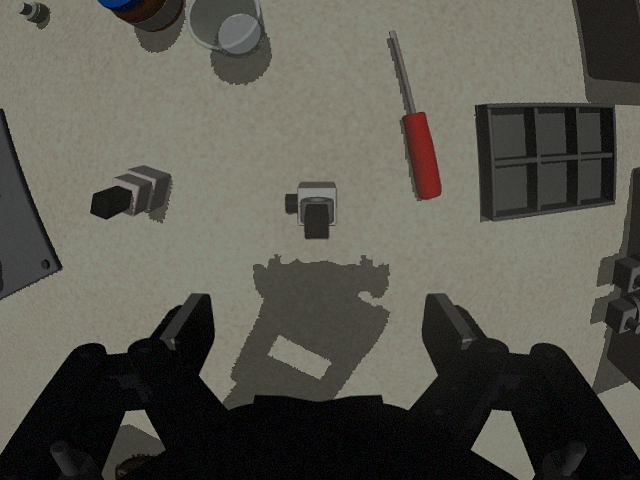

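The wrist view shows the head centred between the jaws (post at 317,222; snout at 291,203, on the left, which is +y) and square to the tool. Descend and grip.

```bash
python3 -m pendant '[{"angular":[0,0,-0.3],"dp":[0.001,0,0.03],"fingers":100},{"angular":[0,0,0],"dp":[0,0,0.03],"fingers":100},{"angular":[0,0,0],"dp":[0,0,0.03],"fingers":100},{"angular":[0,0,0],"dp":[0,0,0.03],"fingers":100},{"angular":[0,0,0],"dp":[0,0,0.027],"fingers":60}]' 50
for i in 1 2; do python3 -m pendant '[{"angular":[0,0,0],"dp":[0,0,0],"fingers":0},{"angular":[0,0,0],"dp":[0,0,0],"fingers":0},{"angular":[0,0,0],"dp":[0,0,0],"fingers":0},{"angular":[0,0,0],"dp":[0,0,0],"fingers":0},{"angular":[0,0,0],"dp":[0,0,0],"fingers":0}]' 50; done
```

```text
time: 5.15
ee_pos: [0.5001, -0.3245, 0.0816]
tool_rot: [0.998, -0.06, -0.0, -0.0]
wrist_force: [0.1, -0.4, -0.1]
grip_width: 0.884
time: 5.57
ee_pos: [0.501, -0.325, 0.0851]
tool_rot: [0.998, -0.062, 0.001, 0.001]
wrist_force: [-0.4, -1.0, 1.5]
grip_width: 0.203
time: 5.98
ee_pos: [0.5011, -0.3251, 0.0851]
tool_rot: [0.998, -0.062, 0.001, 0.001]
wrist_force: [-0.4, 2.1, 7.8]
grip_width: 0.199
```

```bash
python3 - <<'E'
from h import *
T=np.load("/tmp/top.npz");X=pts("top",T['d']);z=X[...,2];v,u=np.mgrid[:480,:640]
c=np.array([.5021,.1572]);r=np.hypot(X[...,0]-c[0],X[...,1]-c[1]);a=np.degrees(np.arctan2(X[...,1]-c[1],X[...,0]-c[0]))
k=(a>15)&(a<45)&(r>.115)&(r<.145)&(z>.147)&(z<.17)&(u<300);print("ring ang",k.sum(),a[k].mean(),a[k].min(),a[k].max())
g=T['p'].max(2);k2=(a>15)&(a<45)&(r>.118)&(r<.142)&(z>.12)&(z<.17)&(g<75);print("dark",k2.sum(),a[k2].mean(),a[k2].min(),a[k2].max())
A=np.array([-34,-30,-26,-22,-18,-14,-10,-6,-2,2,6,10,14,18,22,34,38]);Rr=np.array([.1302,.1301,.1306,.1317,.1328,.1338,.1349,.1355,.1358,.1349,.1344,.1334,.132,.1302,.1296,.129,.1288])
f=np.polynomial.Polynomial.fit(A,Rr,6);print("fit res",abs(f(A)-Rr).max())
np.save("/tmp/f.npy",f.convert().coef)
for s in list(range(-44,26,4)):
    q=f(max(s,-34)) if s<-34 else f(s);dr=f.deriv()(max(s,-33))*180/np.pi
    t=np.radians(s);p=c+q*np.array([np.cos(t),np.sin(t)]);print(s,p.round(4),"head yaw",round(s+90-np.degrees(np.arctan(dr/q)),1))
E
```

```text
ring ang 49 29.583845187986633 15.007759638145139 44.00412412593769
dark 146 29.159751507210025 15.057466715512913 44.97265594265286
fit res 0.00034109448980887414
-44 [0.5957 0.0668] head yaw 46.7
-40 [0.6018 0.0735] head yaw 50.7
-36 [0.6074 0.0807] head yaw 54.7
-32 [0.6124 0.0883] head yaw 58.0
-28 [0.6172 0.096 ] head yaw 58.9
-24 [0.6218 0.1039] head yaw 60.3
-20 [0.6263 0.112 ] head yaw 62.8
-16 [0.6303 0.1204] head yaw 66.7
-12 [0.6336 0.1292] head yaw 72.0
-8 [0.636  0.1384] head yaw 78.3
-4 [0.6374 0.1477] head yaw 85.3
0 [0.6376 0.1572] head yaw 92.4
4 [0.6366 0.1666] head yaw 99.3
8 [0.6346 0.1758] head yaw 105.4
12 [0.6317 0.1847] head yaw 110.4
16 [0.6282 0.1934] head yaw 114.0
20 [0.6243 0.2017] head yaw 116.3
24 [0.6201 0.2097] head yaw 117.7
```

Gripped (opening 0.2 = 17 mm). Lift, carry and turn.

```bash
python3 -m pendant '[{"angular":[0,0,0],"dp":[0,0,-0.015],"fingers":0},{"angular":[0,0,0],"dp":[0,0,-0.03],"fingers":0},{"angular":[0,0,0],"dp":[0,0,-0.03],"fingers":0},{"angular":[0,0,0],"dp":[0,0,-0.03],"fingers":0},{"angular":[0,0,0],"dp":[0,0,-0.03],"fingers":0}]'
for i in 1 2 3; do python3 -m pendant '[{"angular":[0,0,0],"dp":[0.0029,-0.0261,0],"fingers":0},{"angular":[0,0,0],"dp":[0.0029,-0.0261,0],"fingers":0},{"angular":[0,0,0],"dp":[0.0029,-0.0261,0],"fingers":0},{"angular":[0,0,0],"dp":[0.0029,-0.0261,0],"fingers":0},{"angular":[0,0,0],"dp":[0.0029,-0.0261,0],"fingers":0}]'; done
for i in 1 2; do python3 -m pendant '[{"angular":[0,0,-6.5],"dp":[0,0,0.003],"fingers":0},{"angular":[0,0,-6.5],"dp":[0,0,0.003],"fingers":0},{"angular":[0,0,-6.5],"dp":[0,0,0.003],"fingers":0},{"angular":[0,0,-6.5],"dp":[0,0,0.003],"fingers":0},{"angular":[0,0,-6.5],"dp":[0,0,0.003],"fingers":0}]'; done
python3 -m pendant '[{"angular":[0,0,0],"dp":[0,0,0],"fingers":0},{"angular":[0,0,0],"dp":[0,0,0],"fingers":0},{"angular":[0,0,0],"dp":[0,0,0],"fingers":0},{"angular":[0,0,0],"dp":[0,0,0],"fingers":0},{"angular":[0,0,0],"dp":[0,0,0],"fingers":0}]'
python3 - <<'E'
from h import *
for n in("wrist","top","side"):
    s=arm.get_state();p,d=cams.snapshot(n);np.savez(f"/tmp/{n}2.npz",p=p,d=d,pos=s['ee_pos'],q=s['tool_rot']);cv2.imwrite(f"pics/{n}2.png",p[:,:,::-1])
    print(s['ee_pos'],s['tool_rot'],s['wrist_force'],s['ft_torque'])
a=np.vstack([cv2.resize(np.load("/tmp/wrist2.npz")['p'],(640,480))[:, :]])
t=cv2.resize(np.load("/tmp/top2.npz")['p'][190:310,170:330],(400,300));q=cv2.resize(np.load("/tmp/side2.npz")['p'][215:335,250:410],(400,300))
w=cv2.resize(np.load("/tmp/wrist2.npz")['p'][100:400,120:520],(400,300),interpolation=cv2.INTER_AREA)
w2=cv2.resize(np.load("/tmp/wrist2.npz")['p'],(400,300))
cv2.imwrite("pics/m2.png",cv2.convertScaleAbs(np.vstack([np.hstack([w2,w]),np.hstack([t,q])]),alpha=1.3)[:,:,::-1])
E
```

```text
time: 6.4
ee_pos: [0.5, -0.3246, 0.2202]
tool_rot: [0.998, -0.062, 0.0, 0.0]
wrist_force: [-0.2, -0.1, -3.7]
grip_width: 0.203
time: 6.82
ee_pos: [0.5308, -0.1959, 0.2189]
tool_rot: [0.998, -0.062, 0.0, 0.0]
wrist_force: [-0.3, -0.7, -2.5]
grip_width: 0.199
time: 7.23
ee_pos: [0.5613, -0.0681, 0.2189]
tool_rot: [0.998, -0.062, 0.0, 0.0]
wrist_force: [1.6, 0.5, -3.7]
grip_width: 0.203
time: 7.65
ee_pos: [0.5918, 0.0597, 0.2188]
tool_rot: [0.998, -0.062, 0.0, -0.0]
wrist_force: [1.1, -0.1, -3.8]
grip_width: 0.202
time: 8.07
ee_pos: [0.5917, 0.0585, 0.2036]
tool_rot: [0.975, 0.223, 0.0, 0.0]
wrist_force: [0.0, 0.7, -3.3]
grip_width: 0.199
time: 8.48
ee_pos: [0.5917, 0.0583, 0.1886]
tool_rot: [0.874, 0.487, 0.0, 0.0]
wrist_force: [-0.9, 0.3, -2.9]
grip_width: 0.199
time: 8.9
ee_pos: [0.5919, 0.0583, 0.1886]
tool_rot: [0.875, 0.483, 0.0, 0.0]
wrist_force: [-0.3, 0.3, -3.0]
grip_width: 0.201
[0.59193311 0.05834667 0.18855632] [8.75419426e-01 4.83364041e-01 1.71039900e-04 5.86296284e-05] [-0.30015983  0.31036985 -3.04611679] [ 0.02386539 -0.00481591  0.00070012]
[0.59193631 0.05834065 0.18850508] [8.75325676e-01 4.83533798e-01 1.59459045e-04 4.52292002e-05] [-0.16596048  0.02526997 -3.08739204] [-0.00650067  0.00367455 -0.01529118]
[0.59193539 0.05833032 0.18845106] [8.75256009e-01 4.83659905e-01 1.23127035e-04 2.21838086e-05] [-0.22223104 -0.24965672 -3.55468997] [-0.00103982 -0.0521819   0.00877012]
```

View pics/m2.png

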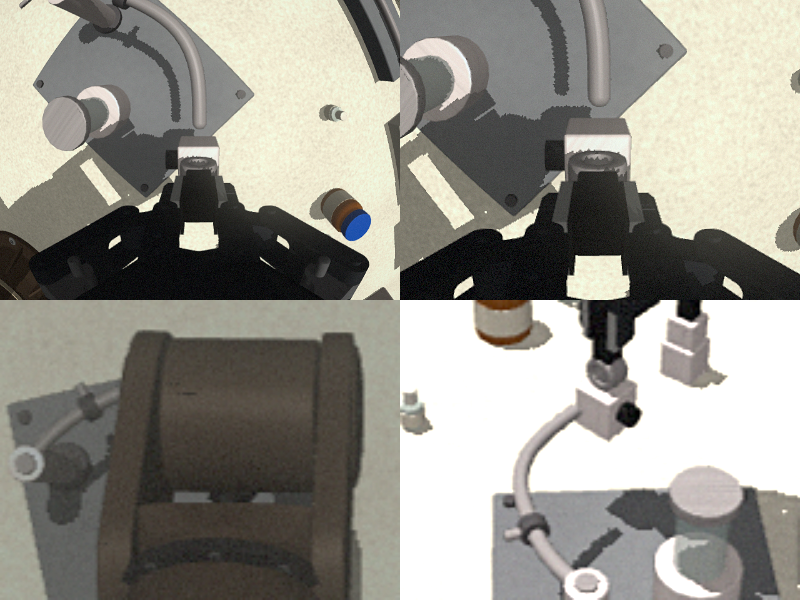

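The wrist view shows the rod tip straight ahead of the bush and on its line (crop x ≈ 598 for both). Measure both in tool axes from wrist depth.

```bash
cat >> h.py <<'E'
from scipy.spatial.transform import Rotation as R
def wpts(d):
    c=cams.calibration("wrist");K=c["K"];M=c["tool_from_camera"];v,u=np.mgrid[:480,:640]
    x=u-K[0,2];y=v-K[1,2];r=np.hypot(x,y)+1e-9;t=r/K[0,0]
    k=np.tan(t)/r*d;P=np.stack([x*k,y*k,d],-1);P[d<=0]=np.nan;return P@M[:3,:3].T+M[:3,3]
E
python3 - <<'E'
from h import *
W=np.load("/tmp/wrist2.npz");X=wpts(W['d']);x,y,z=X[...,0],X[...,1],X[...,2]
print("pos",W['pos'])
m=(x>.012)&(x<.15)&(abs(y)<.06)&(z>.03)&(z<.062)
print(m.sum())
for s in np.arange(.012,.15,.006):
    k=m&(x>=s)&(x<s+.006)
    if k.sum()>3:print(round(s+.003,3),k.sum(),"y",y[k].mean().round(4),y[k].min().round(4),y[k].max().round(4),"z",z[k].min().round(4),z[k].mean().round(4))
v,u=np.mgrid[:480,:640]
h=(abs(y)<.025)&(x>-.03)&(x<.03)&(z>-.03)&(z<.1)&(v>200)
for lo in np.arange(-.03,.1,.006):
    k=h&(z>=lo)&(z<lo+.006)
    if k.sum()>3:print("h z",round(lo+.003,3),k.sum(),"y",np.percentile(y[k],[2,50,98]).round(4),"x",np.percentile(x[k],[2,50,98]).round(4))
E
```

```text
pos [0.59193311 0.05834667 0.18855632]
6881
0.015 1144 y 0.0004 -0.0173 0.0182 z 0.0436 0.0488
0.021 37 y 0.0016 -0.0153 0.0158 z 0.0459 0.0552
0.033 107 y 0.0011 -0.0043 0.0061 z 0.0444 0.0468
0.039 260 y 0.0014 -0.0043 0.0072 z 0.0435 0.0462
0.045 269 y 0.0014 -0.0048 0.0072 z 0.0432 0.0464
0.051 276 y 0.0011 -0.0048 0.0072 z 0.044 0.0466
0.057 263 y 0.0009 -0.0048 0.0066 z 0.044 0.0465
0.063 274 y 0.0007 -0.0053 0.0066 z 0.0439 0.0466
0.069 279 y 0.0003 -0.0058 0.0061 z 0.0444 0.0469
0.075 281 y -0.0004 -0.0067 0.0055 z 0.0443 0.0469
0.081 279 y -0.0013 -0.0078 0.005 z 0.044 0.047
0.087 279 y -0.0027 -0.0093 0.004 z 0.0442 0.0472
0.093 289 y -0.0047 -0.0118 0.0024 z 0.0441 0.0471
0.099 296 y -0.0071 -0.015 -0.0001 z 0.0444 0.0472
0.105 303 y -0.0103 -0.0184 -0.0021 z 0.0444 0.0472
0.111 322 y -0.0141 -0.0232 -0.0052 z 0.0445 0.0472
0.117 344 y -0.0189 -0.0286 -0.0088 z 0.0442 0.0473
0.123 369 y -0.0249 -0.0362 -0.0138 z 0.044 0.0471
0.129 388 y -0.0319 -0.0449 -0.0191 z 0.0442 0.0471
0.135 419 y -0.04 -0.0533 -0.0253 z 0.0437 0.0471
0.141 395 y -0.0487 -0.0599 -0.0338 z 0.0432 0.0
[... 648 characters left out ...]
14 0.0083 0.0102]
h z 0.027 193 y [-0.0139 -0.0069  0.0147] x [-0.0002  0.0092  0.01  ]
h z 0.033 201 y [-0.0132  0.0045  0.0141] x [0.0056 0.0094 0.0102]
h z 0.039 326 y [-0.0094  0.0004  0.0096] x [0.0039 0.0086 0.0101]
h z 0.045 1480 y [-0.017   0.0009  0.018 ] x [-0.0063  0.0121  0.0176]
h z 0.051 203 y [-0.0233 -0.0023  0.0172] x [-0.0012  0.0174  0.0181]
h z 0.057 503 y [-0.0246 -0.0191  0.0162] x [-0.0074  0.0068  0.0181]
h z 0.063 174 y [-0.0241 -0.0033  0.0167] x [0.0079 0.0176 0.0179]
h z 0.069 128 y [-0.0161  0.0004  0.0165] x [0.017  0.0175 0.0178]
h z 0.075 174 y [-0.0166  0.0001  0.0167] x [0.0168 0.0174 0.0181]
h z 0.081 100 y [-0.0171 -0.0003  0.0173] x [0.0163 0.0177 0.0181]
```

```bash
python3 -m pendant '[{"angular":[0,0,0],"dp":[0,0.001,0.005],"fingers":0},{"angular":[0,0,0],"dp":[0,0,0.006],"fingers":0},{"angular":[0,0,0],"dp":[0,0,0.006],"fingers":0},{"angular":[0,0,0],"dp":[0,0,0.0035],"fingers":0},{"angular":[0,0,0],"dp":[0,0,0],"fingers":0}]'
cat > look.py <<'E'
from h import *
s=arm.get_state();p,d=cams.snapshot("wrist");X=wpts(d);x,y,z=X[...,0],X[...,1],X[...,2]
print("pos",s['ee_pos'],"yaw",np.degrees(2*np.arctan2(s['tool_rot'][1],s['tool_rot'][0])),s['wrist_force'])
v,u=np.mgrid[:480,:640]
k=(x>.012)&(x<.0165)&(abs(y)<.014)&(z>.04)&(z<.05)&(v>195);print("blocktop z",k.sum(),np.median(z[k]),"-> bore z",np.median(z[k])-.015)
m=(x>.019)&(x<.10)&(abs(y)<.03)&(z>.015)&(z<.042)
for t in np.arange(.019,.1,.006):
    k=m&(x>=t)&(x<t+.006)
    if k.sum()>20:print(round(t+.003,3),k.sum(),"y mid",((y[k].min()+y[k].max())/2).round(4),y[k].mean().round(4),"z ctr",(z[k].mean()+.0046).round(4),(np.percentile(z[k],5)+.006).round(4))
if m.any():print("tip x",np.percentile(x[m],.5))
E
python3 look.py
```

```text
time: 9.47
ee_pos: [0.5923, 0.0578, 0.1665]
tool_rot: [0.875, 0.484, -0.001, -0.001]
wrist_force: [-0.6, -0.1, -2.9]
grip_width: 0.201
pos [0.59229594 0.05779834 0.16648848] yaw 57.89953225220691 [-0.62840301 -0.06023122 -2.87111508]
blocktop z 434 0.04548721322636402 -> bore z 0.030487213226364024
0.034 160 y mid 0.0009 0.0007 z ctr 0.0292 0.0286
0.04 326 y mid 0.0012 0.001 z ctr 0.0286 0.0282
0.046 348 y mid 0.0009 0.0009 z ctr 0.029 0.0284
0.052 354 y mid 0.0009 0.0009 z ctr 0.0291 0.0285
0.058 336 y mid 0.0009 0.0006 z ctr 0.029 0.0287
0.064 353 y mid 0.0002 0.0002 z ctr 0.0291 0.0288
0.07 339 y mid -0.0002 -0.0002 z ctr 0.0292 0.0289
0.076 356 y mid -0.0009 -0.0008 z ctr 0.0293 0.0288
0.082 363 y mid -0.0019 -0.0018 z ctr 0.0294 0.029
0.088 356 y mid -0.0032 -0.0033 z ctr 0.0297 0.029
0.094 358 y mid -0.0052 -0.0054 z ctr 0.0296 0.0292
0.1 188 y mid -0.0068 -0.007 z ctr 0.0296 0.0291
tip x 0.03339242979327714
```

```bash
python3 -m pendant '[{"angular":[0,0,0],"dp":[0.002,0.0005,-0.0015],"fingers":0},{"angular":[0,0,0],"dp":[0.004,0,0],"fingers":0},{"angular":[0,0,0],"dp":[0.004,0,0],"fingers":0},{"angular":[0,0,0],"dp":[0.004,0,0],"fingers":0},{"angular":[0,0,0],"dp":[0.004,0,0],"fingers":0}]'; python3 look.py
```

```text
time: 9.93
ee_pos: [0.6031, 0.0733, 0.1695]
tool_rot: [0.875, 0.484, 0.0, 0.0]
wrist_force: [0.3, -0.3, -2.2]
grip_width: 0.202
pos [0.60305237 0.07328151 0.16945076] yaw 57.91464939090873 [ 0.27494138 -0.30633265 -2.19586798]
blocktop z 247 0.04548467297894998 -> bore z 0.03048467297894998
0.022 293 y mid -0.0004 -0.0003 z ctr 0.0316 0.0314
0.028 296 y mid -0.0003 -0.0003 z ctr 0.0317 0.0313
0.034 304 y mid -0.0003 -0.0002 z ctr 0.0318 0.0315
0.04 304 y mid -0.0005 -0.0004 z ctr 0.032 0.0316
0.046 321 y mid -0.0005 -0.0005 z ctr 0.032 0.0315
0.052 328 y mid -0.0012 -0.001 z ctr 0.0322 0.0317
0.058 329 y mid -0.0021 -0.0017 z ctr 0.0324 0.0321
0.064 348 y mid -0.003 -0.0029 z ctr 0.0325 0.032
0.07 349 y mid -0.0047 -0.0044 z ctr 0.0326 0.0322
0.076 353 y mid -0.0067 -0.0063 z ctr 0.0326 0.0323
0.082 367 y mid -0.009 -0.0087 z ctr 0.0327 0.0322
0.088 386 y mid -0.0123 -0.0121 z ctr 0.0326 0.0321
0.094 405 y mid -0.0163 -0.0161 z ctr 0.0326 0.0321
0.1 215 y mid -0.0198 -0.0198 z ctr 0.0327 0.0323
tip x 0.019552696184098047
```

```bash
python3 -m pendant '[{"angular":[0,0,0],"dp":[0.001,-0.0006,0.001],"fingers":0},{"angular":[0,0,0],"dp":[0.001,0,0],"fingers":0},{"angular":[0,0,0],"dp":[0.001,0,0],"fingers":0},{"angular":[0,0,0],"dp":[0.002,0,0],"fingers":0},{"angular":[0,0,0],"dp":[0.002,0,0],"fingers":0}]';python3 -m pendant '[{"angular":[0,0,0],"dp":[0.002,0,0],"fingers":0},{"angular":[0,0,0],"dp":[0.002,0,0],"fingers":0},{"angular":[0,0,0],"dp":[0.002,0,0],"fingers":0},{"angular":[0,0,0],"dp":[0.002,0,0],"fingers":0},{"angular":[0,0,0],"dp":[0,0,0],"fingers":0}]'; python3 look.py
```

```text
time: 10.4
ee_pos: [0.606, 0.0791, 0.1683]
tool_rot: [0.875, 0.484, 0.0, -0.0]
wrist_force: [0.4, 0.3, -4.1]
grip_width: 0.205
time: 10.82
ee_pos: [0.6104, 0.0861, 0.1683]
tool_rot: [0.875, 0.484, 0.0, -0.0]
wrist_force: [-0.2, -0.4, -3.5]
grip_width: 0.2
pos [0.61039788 0.08614385 0.16828006] yaw 57.91567113159693 [-0.16770244 -0.41085103 -3.50322437]
blocktop z 236 0.045537232521605506 -> bore z 0.030537232521605506
0.022 308 y mid 0.0004 0.0005 z ctr 0.0308 0.0304
0.028 307 y mid 0.0002 0.0004 z ctr 0.0309 0.0306
0.034 314 y mid -0.0 -0.0001 z ctr 0.0311 0.0307
0.04 317 y mid -0.0007 -0.0006 z ctr 0.0311 0.0308
0.046 332 y mid -0.0019 -0.0016 z ctr 0.0313 0.0308
0.052 347 y mid -0.0028 -0.0028 z ctr 0.0314 0.031
0.058 356 y mid -0.0046 -0.0045 z ctr 0.0314 0.031
0.064 363 y mid -0.0072 -0.0067 z ctr 0.0315 0.031
0.07 389 y mid -0.0099 -0.0095 z ctr 0.0315 0.031
0.076 399 y mid -0.0135 -0.013 z ctr 0.0315 0.031
0.082 437 y mid -0.0179 -0.0174 z ctr 0.0316 0.0311
0.088 424 y mid -0.0214 -0.022 z ctr 0.0313 0.031
0.094 265 y mid -0.0239 -0.0251 z ctr 0.0313 0.0308
0.1 64 y mid -0.027 -0.0275 z ctr 0.0324 0.0317
tip x 0.019527383334887103
```

Threaded and centred; the side load is near zero. Next, a helper that predicts the path ahead from the wrist view.

```bash
cat > plan.py <<'E'
from h import *
import sys
s=arm.get_state();F=[s['wrist_force']];p,d=cams.snapshot("wrist")
X=wpts(d);x,y,z=X[...,0],X[...,1],X[...,2]
for i in range(1): F.append(arm.get_state()['wrist_force'])
ang=lambda q:np.degrees(2*np.arctan2(q[1],q[0]))
M=R.from_quat(s['tool_rot']).as_matrix();print("pos",s['ee_pos'].round(4),"yaw",ang(s['tool_rot']).round(1),"F tool",(np.mean(F,0)@M).round(1))
m=(x>.0195)&(x<.07)&(abs(y)<.04)&(z>.015)&(z<.042)
c=[]
for t in np.arange(.0195,.068,.004):
    k=m&(x>=t)&(x<t+.004)
    if k.sum()>20:
        w=y[k].max()-y[k].min();c.append((t+.002,(y[k].min()+y[k].max())/2,np.median(z[k])+.0048,w))
c=np.array(c);print(c[:,3].round(3),"yraw",c[:,1].round(4))
g=c[:,3]<.0175;c=c[g]
fy=np.polynomial.Polynomial.fit(c[:,0],c[:,1],3);fz=np.polynomial.Polynomial.fit(c[:,0],c[:,2],1)
print("bore centre misfit now: dy",(fy(0)-.0004).round(4),"(extrap) dz",(fz(0)-.0305).round(4))
px=0;py=0;pz=0;ph=0
for X0 in(.01,.02,.03):
    yy=fy(X0)-.0004;zz=fz(X0)-.0305;h=np.arctan(fy.deriv()(X0));a=(ph+h)/2
    dx,dy=X0-px,yy-py;cs,sn=np.cos(a),np.sin(a)
    print("to x",X0,"abs y",yy.round(4),"yaw",np.degrees(h).round(1),"| step in mid frame dx %.4f dy %.4f dz %.4f turn_z %.1f"%(cs*dx+sn*dy,-sn*dx+cs*dy,zz-pz,np.degrees(h-ph)))
    px,py,pz,ph=X0,yy,zz,h
rr=np.hypot(x,y);dk=(p.max(2)<70)&m;print("slope z",fz.deriv()(0).round(3))
E
python3 plan.py
```

```text
pos [0.6102 0.086  0.1683] yaw 57.9 F tool [ 0.2 -0.4  3.6]
[0.012 0.012 0.012 0.012 0.011 0.012 0.013 0.012 0.013 0.013 0.013 0.014
 0.014] yraw [ 0.0004  0.0004  0.0002  0.0002 -0.0006 -0.0007 -0.0016 -0.0024 -0.0031
 -0.0045 -0.0058 -0.0077 -0.0091]
bore centre misfit now: dy -0.001 (extrap) dz -0.0003
to x 0.01 abs y -0.0004 yaw 3.1 | step in mid frame dx 0.0100 dy -0.0006 dz -0.0001 turn_z 3.1
to x 0.02 abs y -0.0 yaw 0.7 | step in mid frame dx 0.0100 dy 0.0000 dz 0.0002 turn_z -2.4
to x 0.03 abs y -0.0002 yaw -2.8 | step in mid frame dx 0.0100 dy 0.0000 dz 0.0002 turn_z -3.5
slope z 0.019
```

```bash
for i in 1 2; do python3 -m pendant '[{"angular":[0,0,0],"dp":[0.002,0,0],"fingers":0},{"angular":[0,0,0],"dp":[0.002,0,0],"fingers":0},{"angular":[0,0,0],"dp":[0.002,0,0],"fingers":0},{"angular":[0,0,0],"dp":[0.002,0,0],"fingers":0},{"angular":[0,0,-0.3],"dp":[0.002,0,0],"fingers":0}]'; done; python3 plan.py
```

```text
time: 11.33
ee_pos: [0.6156, 0.0945, 0.1683]
tool_rot: [0.874, 0.486, 0.0, -0.0]
wrist_force: [0.5, -0.8, -3.6]
grip_width: 0.197
time: 11.75
ee_pos: [0.6209, 0.103, 0.1683]
tool_rot: [0.872, 0.489, -0.0, -0.0]
wrist_force: [-0.2, -1.0, -3.9]
grip_width: 0.199
pos [0.6209 0.103  0.1683] yaw 58.5 F tool [-0.5  0.2  4.1]
[0.012 0.012 0.012 0.012 0.013 0.014 0.014 0.014 0.015 0.017 0.017 0.018
 0.018] yraw [-0.0005 -0.0013 -0.0019 -0.0029 -0.0038 -0.0052 -0.0071 -0.0086 -0.0111
 -0.0135 -0.0161 -0.0198 -0.0224]
bore centre misfit now: dy -0.0006 (extrap) dz 0.0004
to x 0.01 abs y -0.0004 yaw -0.5 | step in mid frame dx 0.0100 dy -0.0003 dz 0.0005 turn_z -0.5
to x 0.02 abs y -0.0009 yaw -5.6 | step in mid frame dx 0.0100 dy 0.0000 dz 0.0001 turn_z -5.1
to x 0.03 abs y -0.0024 yaw -11.9 | step in mid frame dx 0.0101 dy 0.0000 dz 0.0001 turn_z -6.4
slope z 0.01
```

```bash
python3 -m pendant '[{"angular":[0,0,-0.3],"dp":[0.002,0,0.0001],"fingers":0},{"angular":[0,0,-0.3],"dp":[0.002,0,0.0001],"fingers":0},{"angular":[0,0,-0.3],"dp":[0.002,0,0.0001],"fingers":0},{"angular":[0,0,-0.5],"dp":[0.002,0,0.0001],"fingers":0},{"angular":[0,0,-0.6],"dp":[0.002,0,0],"fingers":0}]';python3 -m pendant '[{"angular":[0,0,-0.8],"dp":[0.002,0,0],"fingers":0},{"angular":[0,0,-0.8],"dp":[0.002,0,0],"fingers":0},{"angular":[0,0,-0.8],"dp":[0.002,0,0],"fingers":0},{"angular":[0,0,-0.8],"dp":[0.002,0,0],"fingers":0},{"angular":[0,0,-0.8],"dp":[0.002,0,0],"fingers":0}]'; python3 plan.py
```

```text
time: 12.22
ee_pos: [0.626, 0.1115, 0.1679]
tool_rot: [0.864, 0.504, 0.0, -0.0]
wrist_force: [0.4, 0.2, -2.7]
grip_width: 0.197
time: 12.63
ee_pos: [0.6307, 0.1204, 0.1679]
tool_rot: [0.845, 0.534, 0.0, -0.0]
wrist_force: [0.0, -0.3, -3.5]
grip_width: 0.199
pos [0.6307 0.1204 0.1679] yaw 64.6 F tool [ 0.  -0.2  3.3]
[0.013 0.013 0.013 0.013 0.014 0.016 0.016 0.017 0.018 0.02  0.019 0.02
 0.016] yraw [-0.0021 -0.0031 -0.0042 -0.0061 -0.0075 -0.0102 -0.0125 -0.0155 -0.0187
 -0.0221 -0.0257 -0.0299 -0.0319]
bore centre misfit now: dy -0.0059 (extrap) dz 0.0008
to x 0.01 abs y -0.0025 yaw 9.8 | step in mid frame dx 0.0097 dy -0.0034 dz 0.0007 turn_z 9.8
to x 0.02 abs y -0.0023 yaw -7.0 | step in mid frame dx 0.0100 dy -0.0000 dz -0.0001 turn_z -16.8
to x 0.03 abs y -0.0048 yaw -20.4 | step in mid frame dx 0.0103 dy -0.0001 dz -0.0001 turn_z -13.4
slope z -0.011
```

```bash
sed -i 's/^g=.*/g=(c[:,0]<.048)\&(c[:,1]>-.018);c=c[g]/; s/c\[:,1\],3)/c[:,1],2)/' plan.py
python3 -m pendant '[{"angular":[0,0,-1.3],"dp":[0.002,0,0],"fingers":0},{"angular":[0,0,-1.4],"dp":[0.002,0,0],"fingers":0},{"angular":[0,0,-1.4],"dp":[0.002,0,0],"fingers":0},{"angular":[0,0,-1.4],"dp":[0.002,0,0],"fingers":0},{"angular":[0,0,-1.4],"dp":[0.002,0,0],"fingers":0}]'; python3 plan.py
```

```text
time: 13.1
ee_pos: [0.6345, 0.1296, 0.1679]
tool_rot: [0.811, 0.585, 0.0, -0.0]
wrist_force: [-0.3, -0.7, -3.8]
grip_width: 0.2
pos [0.6345 0.1296 0.1679] yaw 71.6 F tool [-0.6 -0.2  3.2]
[0.013 0.013 0.013 0.014 0.015 0.017 0.016 0.017 0.017 0.018 0.018 0.019
 0.017] yraw [-0.0022 -0.0029 -0.0041 -0.0062 -0.0081 -0.0105 -0.0124 -0.0154 -0.0183
 -0.0213 -0.025  -0.0293 -0.0313]
bore centre misfit now: dy -0.0013 (extrap) dz 0.0007
to x 0.01 abs y -0.0009 yaw -2.1 | step in mid frame dx 0.0100 dy -0.0007 dz 0.0006 turn_z -2.1
to x 0.02 abs y -0.0021 yaw -11.8 | step in mid frame dx 0.0101 dy -0.0000 dz -0.0001 turn_z -9.7
to x 0.03 abs y -0.005 yaw -20.9 | step in mid frame dx 0.0104 dy -0.0000 dz -0.0001 turn_z -9.1
slope z -0.007
```

```bash

python3 -m pendant '[{"angular":[0,0,-1.3],"dp":[0.002,-0.0002,0.0002],"fingers":0},{"angular":[0,0,-1.4],"dp":[0.002,-0.0002,0.0002],"fingers":0},{"angular":[0,0,-1.4],"dp":[0.002,0,0],"fingers":0},{"angular":[0,0,-1.4],"dp":[0.002,0,0],"fingers":0},{"angular":[0,0,-1.5],"dp":[0.002,0,0],"fingers":0}]'; python3 -m pendant '[{"angular":[0,0,-1.4],"dp":[0.002,0,0],"fingers":0},{"angular":[0,0,-1.5],"dp":[0.002,0,0],"fingers":0},{"angular":[0,0,-1.5],"dp":[0.002,0,0],"fingers":0},{"angular":[0,0,-1.5],"dp":[0.002,0,0],"fingers":0},{"angular":[0,0,-1.4],"dp":[0.002,0,0],"fingers":0}]';python3 plan.py
```

```text
time: 13.57
ee_pos: [0.6369, 0.1394, 0.1675]
tool_rot: [0.774, 0.633, 0.0, -0.0]
wrist_force: [-0.8, -0.1, -3.5]
grip_width: 0.201
time: 13.98
ee_pos: [0.6383, 0.1492, 0.1675]
tool_rot: [0.732, 0.681, 0.0, -0.0]
wrist_force: [-0.5, 0.1, -3.5]
grip_width: 0.202
pos [0.6383 0.1492 0.1675] yaw 85.9 F tool [ 0.2 -0.6  3.4]
[0.013 0.013 0.013 0.014 0.014 0.015 0.015 0.015 0.015 0.021 0.022 0.022
 0.023] yraw [-0.0018 -0.0027 -0.0039 -0.0061 -0.0074 -0.0095 -0.0112 -0.0134 -0.016
 -0.0209 -0.0234 -0.0255 -0.024 ]
bore centre misfit now: dy 0.0016 (extrap) dz 0.0003
to x 0.01 abs y 0.0005 yaw -9.2 | step in mid frame dx 0.0099 dy 0.0013 dz 0.0001 turn_z -9.2
to x 0.02 abs y -0.0016 yaw -14.8 | step in mid frame dx 0.0102 dy -0.0000 dz -0.0001 turn_z -5.7
to x 0.03 abs y -0.0048 yaw -20.2 | step in mid frame dx 0.0105 dy -0.0000 dz -0.0001 turn_z -5.4
slope z -0.012
```

```bash

python3 -m pendant '[{"angular":[0,0,-1.5],"dp":[0.002,0.0002,0.0001],"fingers":0},{"angular":[0,0,-1.5],"dp":[0.002,0.0002,0],"fingers":0},{"angular":[0,0,-1.5],"dp":[0.002,0,0],"fingers":0},{"angular":[0,0,-1.5],"dp":[0.002,0,0],"fingers":0},{"angular":[0,0,-1.4],"dp":[0.002,0,0],"fingers":0}]'; python3 -m pendant '[{"angular":[0,0,-1.4],"dp":[0.002,0,0],"fingers":0},{"angular":[0,0,-1.4],"dp":[0.002,0,0],"fingers":0},{"angular":[0,0,-1.3],"dp":[0.002,0,0],"fingers":0},{"angular":[0,0,-1.3],"dp":[0.002,0,0],"fingers":0},{"angular":[0,0,-1.3],"dp":[0.002,0,0],"fingers":0}]';python3 plan.py
```

```text
time: 14.45
ee_pos: [0.6389, 0.1592, 0.1674]
tool_rot: [0.687, 0.727, 0.0, -0.0]
wrist_force: [-0.0, -0.2, -3.4]
grip_width: 0.202
time: 14.87
ee_pos: [0.6379, 0.1691, 0.1674]
tool_rot: [0.643, 0.766, 0.0, -0.0]
wrist_force: [0.2, 0.3, -3.8]
grip_width: 0.203
pos [0.6379 0.1691 0.1674] yaw 99.9 F tool [ 0.5 -0.4  3.2]
[0.012 0.013 0.013 0.013 0.013 0.013 0.019 0.022 0.032 0.031 0.03  0.014
 0.014] yraw [-0.0019 -0.0026 -0.0035 -0.0049 -0.0058 -0.007  -0.0107 -0.0099 -0.0057
 -0.0055 -0.0057 -0.0154 -0.0168]
bore centre misfit now: dy -0.0066 (extrap) dz 0.0005
to x 0.01 abs y -0.0034 yaw 11.6 | step in mid frame dx 0.0096 dy -0.0044 dz 0.0002 turn_z 11.6
to x 0.02 abs y -0.0024 yaw -1.4 | step in mid frame dx 0.0100 dy 0.0000 dz -0.0004 turn_z -13.0
to x 0.03 abs y -0.0038 yaw -14.2 | step in mid frame dx 0.0101 dy -0.0000 dz -0.0004 turn_z -12.9
slope z -0.035
```

```bash

python3 -m pendant '[{"angular":[0,0,-1.3],"dp":[0.002,0,0.0001],"fingers":0},{"angular":[0,0,-1.3],"dp":[0.002,0,0],"fingers":0},{"angular":[0,0,-1.3],"dp":[0.002,0,0],"fingers":0},{"angular":[0,0,-1.3],"dp":[0.002,0,0],"fingers":0},{"angular":[0,0,-1.3],"dp":[0.002,0,0],"fingers":0}]'; python3 -m pendant '[{"angular":[0,0,-1.2],"dp":[0.002,0,0],"fingers":0},{"angular":[0,0,-1.1],"dp":[0.002,0,0],"fingers":0},{"angular":[0,0,-1],"dp":[0.002,0,0],"fingers":0},{"angular":[0,0,-1],"dp":[0.002,0,0],"fingers":0},{"angular":[0,0,-0.9],"dp":[0.002,0,0],"fingers":0}]';python3 plan.py;  python3 - <<'E'
from h import *
p,d=cams.snapshot("wrist");cv2.imwrite("pics/w3.png",cv2.resize(cv2.convertScaleAbs(p[90:330,180:480],alpha=1.4),(750,600),interpolation=cv2.INTER_CUBIC)[:,:,::-1])
E
```

```text
time: 15.33
ee_pos: [0.6358, 0.1789, 0.1673]
tool_rot: [0.599, 0.801, 0.0, 0.0]
wrist_force: [0.5, 0.3, -4.3]
grip_width: 0.203
time: 15.75
ee_pos: [0.6325, 0.1884, 0.1673]
tool_rot: [0.562, 0.827, 0.0, -0.0]
wrist_force: [-0.6, -0.6, -3.1]
grip_width: 0.204
pos [0.6325 0.1884 0.1673] yaw 111.6 F tool [-0.2  0.   3.3]
[0.012 0.017 0.024 0.032 0.032 0.027 0.013 0.013 0.012 0.013 0.014 0.014
 0.013] yraw [-0.0007 -0.0035 -0.0003  0.0033  0.003   0.0048 -0.0034 -0.004  -0.0052
 -0.0065 -0.0077 -0.009  -0.0105]
bore centre misfit now: dy -0.0366 (extrap) dz -0.0025
to x 0.01 abs y -0.0177 yaw 57.6 | step in mid frame dx 0.0002 dy -0.0203 dz -0.0024 turn_z 57.6
to x 0.02 abs y -0.0051 yaw 43.6 | step in mid frame dx 0.0161 dy 0.0003 dz 0.0000 turn_z -14.1
to x 0.03 abs y 0.0013 yaw 18.0 | step in mid frame dx 0.0119 dy 0.0004 dz 0.0000 turn_z -25.6
slope z 0.004
```

View pics/w3.png

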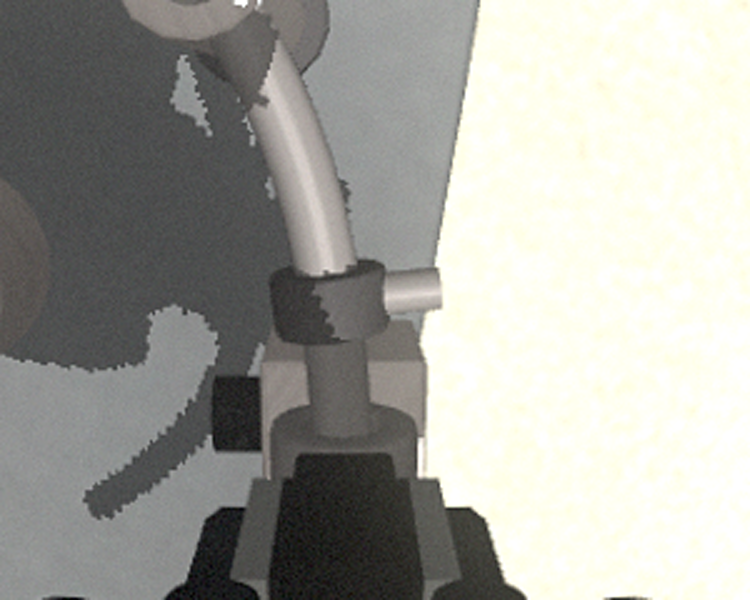

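Ring clearly visible about 16 mm ahead of the bush, with the rod centred in it. Advance 10 mm, then creep.

```bash

python3 -m pendant '[{"angular":[0,0,-0.8],"dp":[0.002,0,0],"fingers":0},{"angular":[0,0,-0.7],"dp":[0.002,0,0],"fingers":0},{"angular":[0,0,-0.6],"dp":[0.002,0,0],"fingers":0},{"angular":[0,0,-0.6],"dp":[0.002,0,0],"fingers":0},{"angular":[0,0,-0.5],"dp":[0.002,0,0],"fingers":0}]'
python3 -m pendant '[{"angular":[0,0,-0.2],"dp":[0.0007,0,0],"fingers":0},{"angular":[0,0,-0.2],"dp":[0.0006,0,0],"fingers":0},{"angular":[0,0,-0.2],"dp":[0.0006,0,0],"fingers":0},{"angular":[0,0,-0.1],"dp":[0.0006,0,0],"fingers":0},{"angular":[0,0,0],"dp":[0,0,0],"fingers":0}]'
cat > gap.py <<'E'
from h import *
F=[];
for i in range(4):
    s=arm.get_state();p,d=cams.snapshot("wrist");F.append(s['wrist_force'])
M=R.from_quat(s['tool_rot']).as_matrix();F=np.array(F)@M
print(s['time'],"pos",s['ee_pos'].round(4),"yaw",np.degrees(2*np.arctan2(s['tool_rot'][1],s['tool_rot'][0])).round(1),"F tool",F.mean(0).round(2),F[:,0].round(1),"T",(s['ft_torque']@M).round(3))
X=wpts(d);x,y,z=X[...,0],X[...,1],X[...,2]
m=(y<-.008)&(y>-.0105)&(x<.05)&(x>.006)&(z>.02)&(z<.036)  # left flank of ring
if m.sum(): print("ring/bush flank x",np.sort(x[m])[::max(1,m.sum()//15)].round(4))
E
python3 gap.py
```

```text
time: 16.27
ee_pos: [0.6286, 0.1976, 0.1673]
tool_rot: [0.539, 0.842, 0.0, -0.0]
wrist_force: [0.4, 0.1, -2.7]
grip_width: 0.203
time: 16.68
ee_pos: [0.6276, 0.1997, 0.1673]
tool_rot: [0.534, 0.845, 0.0, -0.0]
wrist_force: [-0.6, -0.0, -3.7]
grip_width: 0.201
16.8333 pos [0.6277 0.1996 0.1673] yaw 115.4 F tool [-0.31 -0.12  3.12] [ 0.3 -0.3 -1.2  0.1] T [-0.032  0.017 -0.026]
ring/bush flank x [0.0061 0.0081 0.0084 0.0086 0.0087 0.0162 0.0182 0.0203 0.0221 0.0236
 0.0255 0.0266 0.027  0.0413 0.0466 0.0488]
```

```bash

python3 -m pendant '[{"angular":[0,0,-0.2],"dp":[0.0006,0,0],"fingers":0},{"angular":[0,0,-0.2],"dp":[0.0006,0,0],"fingers":0},{"angular":[0,0,-0.2],"dp":[0.0006,0,0],"fingers":0},{"angular":[0,0,-0.1],"dp":[0.0006,0,0],"fingers":0},{"angular":[0,0,-0.1],"dp":[0.0006,0,0],"fingers":0}]'; python3 gap.py
```

```text
time: 17.3
ee_pos: [0.6263, 0.2025, 0.1673]
tool_rot: [0.528, 0.849, 0.0, -0.0]
wrist_force: [0.2, -0.9, -3.1]
grip_width: 0.199
17.45 pos [0.6263 0.2024 0.1673] yaw 116.2 F tool [ 0.12 -0.15  3.26] [-0.9  0.5  0.3  0.6] T [0.035 0.021 0.011]
ring/bush flank x [0.0062 0.0082 0.0083 0.0086 0.0089 0.0139 0.0153 0.0173 0.0191 0.021
 0.0229 0.0239 0.0244 0.0445 0.047  0.0489]
```

```bash

python3 -m pendant '[{"angular":[0,0,0],"dp":[0.0003,0,0],"fingers":0},{"angular":[0,0,0],"dp":[0.0002,0,0],"fingers":0},{"angular":[0,0,-0.1],"dp":[0.0003,0,0],"fingers":0},{"angular":[0,0,0],"dp":[0.0002,0,0],"fingers":0},{"angular":[0,0,0],"dp":[0,0,0],"fingers":0}]'; python3 gap.py
```

```text
time: 17.92
ee_pos: [0.6259, 0.2033, 0.1673]
tool_rot: [0.528, 0.849, 0.0, -0.0]
wrist_force: [0.3, 0.6, -3.2]
grip_width: 0.202
18.0667 pos [0.6259 0.2033 0.1673] yaw 116.3 F tool [0.08 0.33 3.27] [ 0.4 -0.6 -0.1  0.6] T [-0.007 -0.026  0.024]
ring/bush flank x [0.0061 0.008  0.0083 0.0085 0.0088 0.0131 0.0149 0.0166 0.0186 0.0202
 0.022  0.0229 0.0234 0.0444 0.047  0.0489]
```

```bash

python3 -m pendant '[{"angular":[0,0,0],"dp":[0.0003,0,0],"fingers":0},{"angular":[0,0,0],"dp":[0.0002,0,0],"fingers":0},{"angular":[0,0,-0.1],"dp":[0.0003,0,0],"fingers":0},{"angular":[0,0,0],"dp":[0.0002,0,0],"fingers":0},{"angular":[0,0,0],"dp":[0,0,0],"fingers":0}]'; python3 gap.py
```

```text
time: 18.53
ee_pos: [0.6254, 0.2042, 0.1673]
tool_rot: [0.527, 0.85, 0.0, -0.0]
wrist_force: [0.0, 0.9, -3.4]
grip_width: 0.198
18.6833 pos [0.6255 0.2042 0.1673] yaw 116.4 F tool [0.1  0.34 3.59] [ 0.8  0.1 -0.4 -0. ] T [-0.007 -0.032 -0.042]
ring/bush flank x [0.006  0.0081 0.0084 0.0087 0.0107 0.0125 0.0142 0.0162 0.0179 0.0199
 0.0215 0.0221 0.0417 0.0453 0.0472 0.049 ]
```

```bash

python3 -m pendant '[{"angular":[0,0,0],"dp":[0.0003,0,0],"fingers":0},{"angular":[0,0,0],"dp":[0.0003,0,0],"fingers":0},{"angular":[0,0,0],"dp":[0,0,0],"fingers":0},{"angular":[0,0,0],"dp":[0,0,0],"fingers":0},{"angular":[0,0,0],"dp":[0,0,0],"fingers":0}]'; python3 gap.py
```

```text
time: 19.15
ee_pos: [0.6252, 0.2047, 0.1673]
tool_rot: [0.527, 0.85, 0.0, 0.0]
wrist_force: [1.0, -0.0, -2.6]
grip_width: 0.201
19.3 pos [0.6252 0.2047 0.1673] yaw 116.4 F tool [-0.13  0.26  3.26] [-0.5 -0.2  0.6 -0.5] T [ 0.044  0.025 -0.027]
ring/bush flank x [0.0061 0.0081 0.0083 0.0086 0.0106 0.0125 0.0145 0.0159 0.018  0.02
 0.0213 0.0217 0.0431 0.0456 0.0473 0.0489]
```

```bash

python3 -m pendant '[{"angular":[0,0,0],"dp":[0.0003,0,0],"fingers":0},{"angular":[0,0,0],"dp":[0.0003,0,0],"fingers":0},{"angular":[0,0,0],"dp":[0,0,0],"fingers":0},{"angular":[0,0,0],"dp":[0,0,0],"fingers":0},{"angular":[0,0,0],"dp":[0,0,0],"fingers":0}]'; python3 gap.py
```

```text
time: 19.77
ee_pos: [0.6249, 0.2052, 0.1673]
tool_rot: [0.527, 0.85, 0.0, -0.0]
wrist_force: [0.4, 0.3, -2.6]
grip_width: 0.2
19.9167 pos [0.625  0.2052 0.1673] yaw 116.4 F tool [-0.15  0.33  3.04] [ 0.1 -0.3  0.2 -0.6] T [-0.007  0.004  0.04 ]
ring/bush flank x [0.006  0.0081 0.0085 0.0088 0.0108 0.0125 0.0143 0.0158 0.0179 0.0194
 0.0209 0.0213 0.0434 0.0455 0.0475 0.0489]
```

```bash

python3 -m pendant '[{"angular":[0,0,0],"dp":[0.0002,0,0],"fingers":0},{"angular":[0,0,0],"dp":[0.0002,0,0],"fingers":0},{"angular":[0,0,0],"dp":[0,0,0],"fingers":0},{"angular":[0,0,0],"dp":[0,0,0],"fingers":0},{"angular":[0,0,0],"dp":[0,0,0],"fingers":0}]'; python3 gap.py
```

```text
time: 20.38
ee_pos: [0.6248, 0.2056, 0.1673]
tool_rot: [0.527, 0.85, 0.0, -0.0]
wrist_force: [0.5, -0.3, -3.4]
grip_width: 0.202
20.5333 pos [0.6248 0.2056 0.1673] yaw 116.4 F tool [-0.24  0.18  3.13] [-0.5  0.3  0.2 -0.9] T [ 0.035 -0.063 -0.043]
ring/bush flank x [0.0061 0.0081 0.0085 0.0088 0.0108 0.0123 0.014  0.0158 0.0179 0.0195
 0.0206 0.0396 0.0433 0.0456 0.0473 0.0488]
```

```bash

python3 -m pendant '[{"angular":[0,0,0],"dp":[0.0003,0,0],"fingers":0},{"angular":[0,0,0],"dp":[0.0003,0,0],"fingers":0},{"angular":[0,0,0],"dp":[0,0,0],"fingers":0},{"angular":[0,0,0],"dp":[0,0,0],"fingers":0},{"angular":[0,0,0],"dp":[0,0,0],"fingers":0}]'; python3 gap.py
```

```text
time: 21.0
ee_pos: [0.6247, 0.2059, 0.1674]
tool_rot: [0.527, 0.85, 0.0, 0.0]
wrist_force: [1.5, -3.6, -3.3]
grip_width: 0.199
21.15 pos [0.6247 0.2059 0.1674] yaw 116.4 F tool [-4.17  0.51  3.14] [-3.9 -4.2 -4.5 -4.1] T [-0.129 -0.983 -0.038]
ring/bush flank x [0.0061 0.0079 0.0085 0.0092 0.011  0.0127 0.0146 0.0167 0.0185 0.02
 0.0204 0.0415 0.0441 0.046  0.0476 0.0491]
```

```bash

python3 -m pendant '[{"angular":[0,0,0],"dp":[0.0002,0,0],"fingers":0},{"angular":[0,0,0],"dp":[0.0002,0,0],"fingers":0},{"angular":[0,0,0],"dp":[0,0,0],"fingers":0},{"angular":[0,0,0],"dp":[0,0,0],"fingers":0},{"angular":[0,0,0],"dp":[0,0,0],"fingers":0}]'; python3 gap.py;  python3 - <<'E'
from h import *
p,d=cams.snapshot("wrist");cv2.imwrite("pics/w4.png",cv2.resize(cv2.convertScaleAbs(p[170:290,240:400],alpha=1.8),(800,600),interpolation=cv2.INTER_CUBIC)[:,:,::-1])
E
```

```text
time: 21.62
ee_pos: [0.6247, 0.206, 0.1674]
tool_rot: [0.527, 0.85, 0.0, 0.0]
wrist_force: [3.2, -6.0, -3.1]
grip_width: 0.199
21.7667 pos [0.6247 0.2061 0.1674] yaw 116.4 F tool [-6.77  0.59  2.97] [-6.8 -7.3 -6.9 -6. ] T [-0.128 -1.364 -0.069]
ring/bush flank x [0.0063 0.0078 0.0083 0.0099 0.0115 0.0133 0.0154 0.0174 0.0193 0.0202
 0.0394 0.0432 0.0453 0.047  0.0486]
```

View pics/w4.png

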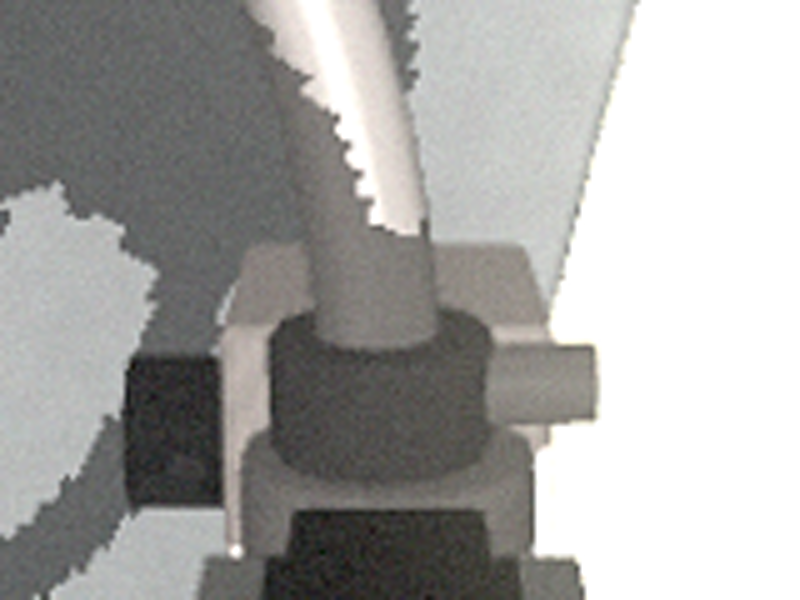

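Contact: 4.2 N, then 6.8 N, just under the slip force. The picture shows the ring (380,400) flush against the bush. Ease back to about 3 N and let the weight down onto the rod.

```bash

python3 -m pendant '[{"angular":[0,0,0],"dp":[-0.0003,0,0],"fingers":0},{"angular":[0,0,0],"dp":[-0.0002,0,0],"fingers":0},{"angular":[0,0,0],"dp":[0,0,0],"fingers":0},{"angular":[0,0,0],"dp":[0,0,0],"fingers":0},{"angular":[0,0,0],"dp":[0,0,0],"fingers":0}]'; python3 gap.py
python3 -m pendant '[{"angular":[0,0,0],"dp":[0,0,0.0002],"fingers":0},{"angular":[0,0,0],"dp":[0,0,0.0002],"fingers":0},{"angular":[0,0,0],"dp":[0,0,0.0002],"fingers":0},{"angular":[0,0,0],"dp":[0,0,0.0002],"fingers":0},{"angular":[0,0,0],"dp":[0,0,0],"fingers":0}]'; python3 gap.py
```

```text
time: 22.28
ee_pos: [0.6247, 0.2059, 0.1673]
tool_rot: [0.527, 0.85, 0.0, 0.0]
wrist_force: [2.5, -5.2, -2.8]
grip_width: 0.206
22.4333 pos [0.6247 0.2059 0.1674] yaw 116.4 F tool [-5.08  0.53  2.94] [-5.7 -4.9 -5.2 -4.5] T [-0.133 -1.002 -0.027]
ring/bush flank x [0.0063 0.008  0.0085 0.0097 0.0112 0.0131 0.0149 0.0169 0.0188 0.0202
 0.0206 0.0425 0.0448 0.0466 0.048  0.0491]
time: 22.9
ee_pos: [0.6248, 0.206, 0.1669]
tool_rot: [0.527, 0.85, 0.0, 0.0]
wrist_force: [2.1, -4.9, -0.1]
grip_width: 0.198
23.05 pos [0.6247 0.206  0.1669] yaw 116.4 F tool [-5.56 -0.17  0.69] [-5.3 -5.5 -5.6 -5.7] T [ 0.003 -0.971 -0.041]
ring/bush flank x [0.006  0.0081 0.0085 0.0099 0.0117 0.0138 0.0154 0.0176 0.0194 0.0203
 0.0207 0.0424 0.0446 0.0464 0.0479 0.0494]
```

```bash

python3 -m pendant '[{"angular":[0,0,0],"dp":[-0.0004,0,0],"fingers":0},{"angular":[0,0,0],"dp":[-0.0004,0,0],"fingers":0},{"angular":[0,0,0],"dp":[0,0,0],"fingers":0},{"angular":[0,0,0],"dp":[0,0,0],"fingers":0},{"angular":[0,0,0],"dp":[0,0,0],"fingers":0}]'; python3 gap.py
```

```text
time: 23.52
ee_pos: [0.6247, 0.2056, 0.1664]
tool_rot: [0.527, 0.85, 0.0, -0.0]
wrist_force: [1.2, -0.5, -3.0]
grip_width: 0.198
23.6667 pos [0.6247 0.2055 0.1664] yaw 116.4 F tool [-1.    0.23  3.  ] [-1.  -0.9 -1.1 -1. ] T [-0.021  0.022 -0.006]
ring/bush flank x [0.0063 0.0078 0.0084 0.0089 0.0112 0.0132 0.015  0.0167 0.0186 0.0203
 0.0207 0.0409 0.0442 0.0463 0.0477 0.0493]
```

```bash

python3 -m pendant '[{"angular":[0,0,0],"dp":[0,0,0.0002],"fingers":0},{"angular":[0,0,0],"dp":[0,0,0.0002],"fingers":0},{"angular":[0,0,0],"dp":[0,0,0.0002],"fingers":0},{"angular":[0,0,0],"dp":[0,0,0],"fingers":0},{"angular":[0,0,0],"dp":[0,0,0],"fingers":0}]'; python3 gap.py
```

```text
time: 24.13
ee_pos: [0.6249, 0.2053, 0.1659]
tool_rot: [0.527, 0.85, 0.0, -0.0]
wrist_force: [-0.0, 0.5, -2.6]
grip_width: 0.199
24.2833 pos [0.6249 0.2053 0.1659] yaw 116.4 F tool [0.3  0.38 2.95] [ 0.5 -0.2  0.8  0.1] T [-0.024 -0.004  0.034]
ring/bush flank x [0.0061 0.0081 0.0086 0.0096 0.0116 0.0135 0.0155 0.0172 0.0192 0.0208
 0.0211 0.042  0.0444 0.0469 0.0483 0.0497]
```

```bash

python3 -m pendant '[{"angular":[0,0,0],"dp":[0.0002,0,0.0002],"fingers":0},{"angular":[0,0,0],"dp":[0.0002,0,0.0002],"fingers":0},{"angular":[0,0,0],"dp":[0,0,0.0002],"fingers":0},{"angular":[0,0,0],"dp":[0,0,0],"fingers":0},{"angular":[0,0,0],"dp":[0,0,0],"fingers":0}]'; python3 gap.py
```

```text
time: 24.75
ee_pos: [0.6248, 0.2056, 0.1655]
tool_rot: [0.527, 0.85, 0.0, 0.0]
wrist_force: [0.6, -0.4, -0.5]
grip_width: 0.201
24.9 pos [0.6249 0.2057 0.1655] yaw 116.4 F tool [-1.22  0.18  0.71] [-0.6 -1.4 -1.3 -1.6] T [ 0.015 -0.197 -0.028]
ring/bush flank x [0.0061 0.008  0.0087 0.0103 0.0121 0.0139 0.0156 0.0175 0.0191 0.0206
 0.0207 0.0403 0.0432 0.0455 0.0473 0.0487]
```

Lightly touching the ring with the weight on the rod. Open, then rise straight up.

```bash

python3 -m pendant '[{"angular":[0,0,0],"dp":[0,0,0],"fingers":24},{"angular":[0,0,0],"dp":[0,0,0],"fingers":30},{"angular":[0,0,0],"dp":[0,0,0],"fingers":50},{"angular":[0,0,0],"dp":[0,0,0],"fingers":70},{"angular":[0,0,0],"dp":[0,0,0],"fingers":80}]'; python3 gap.py
for i in 1 2; do python3 -m pendant '[{"angular":[0,0,0],"dp":[0,0,-0.004],"fingers":80},{"angular":[0,0,0],"dp":[0,0,-0.008],"fingers":80},{"angular":[0,0,0],"dp":[0,0,-0.014],"fingers":80},{"angular":[0,0,0],"dp":[0,0,-0.014],"fingers":80},{"angular":[0,0,0],"dp":[0,0,-0.014],"fingers":80}]';done
python3 - <<'E'
from h import *
s=arm.get_state();p,d=cams.snapshot("wrist");q,e=cams.snapshot("side")
w=cv2.resize(p,(400,300));q2=cv2.resize(q[215:335,250:410],(400,300))
cv2.imwrite("pics/m5.png",cv2.convertScaleAbs(np.hstack([w,q2]),alpha=1.4)[:,:,::-1]);np.savez("/tmp/s5.npz",p=p,d=d,q=q,e=e,pos=s['ee_pos'],rot=s['tool_rot'])
Y0=pts("side",np.load("/tmp/side.npz")['d']);P0=np.load("/tmp/side.npz")['p'];Y=pts("side",e)
for n,I,Z in(("before",P0,Y0),("after",q,Y)):
    m=(I.max(2)<95)&(abs(Z[...,2]-.14)<.014)&(np.hypot(Z[...,0]-.618,Z[...,1]-.215)<.022)
    v,u=np.nonzero(m);print(n,m.sum(),u.mean(),v.mean(),Z[m].mean(0).round(4))
E
```

```text
time: 25.37
ee_pos: [0.6247, 0.2057, 0.1653]
tool_rot: [0.527, 0.85, 0.0, -0.0]
wrist_force: [0.6, 0.1, -0.7]
grip_width: 0.716
25.5167 pos [0.6247 0.2057 0.1653] yaw 116.4 F tool [ 0.06  0.13 -0.02] [-0.2  0.  -0.6  1. ] T [ 0.034 -0.049 -0.017]
ring/bush flank x [0.006  0.0079 0.0084 0.0104 0.0123 0.0141 0.0159 0.0176 0.0196 0.0205
 0.0211 0.0427 0.0453 0.0472 0.0487 0.0498]
time: 25.98
ee_pos: [0.6248, 0.2057, 0.2207]
tool_rot: [0.527, 0.85, 0.0, 0.0]
wrist_force: [0.8, -0.5, -1.6]
grip_width: 0.799
time: 26.4
ee_pos: [0.6245, 0.2056, 0.2737]
tool_rot: [0.527, 0.85, -0.0, -0.0]
wrist_force: [0.8, 0.2, 0.5]
grip_width: 0.799
before 108 302.1203703703704 305.1388888888889 [0.6187 0.2225 0.144 ]
after 187 302.427807486631 304.40106951871655 [0.6184 0.221  0.1444]
```

View pics/m5.png

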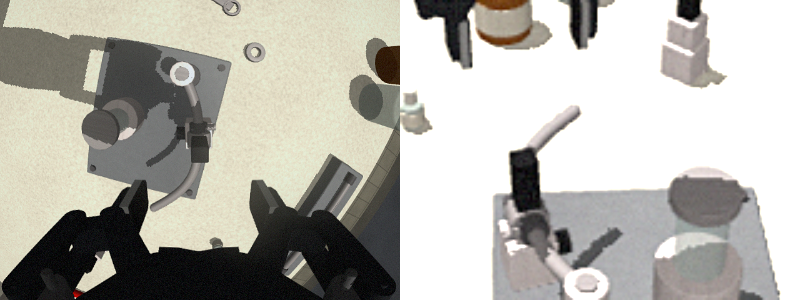

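```bash
python3 - <<'E'
from h import *
for i in range(2):
    s=arm.get_state();p,d=cams.snapshot("wrist");X=wpts(d)@R.from_quat(s['tool_rot']).as_matrix().T+s['ee_pos']
    x,y,z=X[...,0],X[...,1],X[...,2]
    near=np.hypot(x-.6249,y-.2057)<.035
    k=near&(z>.187)&(z<.21);print("post top",k.sum(),X[k].mean(0).round(4))
    k=(abs(z-.144)<.011)&(np.hypot(x-.616,y-.222)<.02)&(p.max(2)<110);
    t=np.radians(116.4);f=(x-.6249)*np.cos(t)+(y-.2057)*np.sin(t);print("dark ring fwd of bore",np.percentile(f[k],[3,50,97]).round(4))
E
python3 -c "
from cell import workorder;print(workorder.sign_off())"
```

```text
post top 779 [0.6276 0.2045 0.1915]
dark ring fwd of bore [0.0048 0.017  0.0366]
post top 785 [0.6275 0.2045 0.1915]
dark ring fwd of bore [0.0046 0.0169 0.0364]
the job is handed in; nothing more can be done
None
```

The detector head is on the guide rod with its snout facing the flow cell, resting against the stop ring. I let go, backed the gripper off and handed the job in at about 27 s of the 72 s. `sign_off` gave no verdict.

- **Threading:** I gripped the head by its post and put it on the free end centred on the rod, with almost no side load. I then slid it round the bend in about 10 mm steps, steering from the wrist camera.
- **Pressing on the ring:** Measured at the wrist, the push on the ring was 4.2 N, then 6.8 N on the next small step. That is above the 3–5 N meant for seating and close to the roughly 7 N at which the ring slips. I eased back at once and let go at about 1 N, with most of the weight on the rod.
- **Last checks:**
    - The head is at rest: two readings of the post top agreed within 0.1 mm. Going by the post's offset, it leans about 0.05 rad.
    - The ring's centre is roughly 17 mm ahead of the bore. The dark-pixel mask behind that figure was spread wide, so take it as rough.
    - After letting go, the wrist force was back to about zero.
- **Ring movement:** The side-camera estimate of the ring's place shifted by about 1.5 mm. With the head now beside it the two masks were different sizes (108 against 187 pixels), so this does not settle whether the ring moved slightly. It is inside the 3 mm limit.
- **Not measured:** I judged the snout's distance from the flow cell and the bystanders only by eye and from the planned path.

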